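# Feed the blank through the planer guard with the push stick

### The job

The wooden blank lies in the channel of the small bench planer (switched off), in front of its low guard. Pick up the plywood push stick by its handle, set it in the channel behind the blank and push the blank right through under the guard until it is wholly out on the far side; never touch the blank with the gripper. Then draw the stick back out of the guard and leave it resting upright in the channel, with its tip just clear on the infeed side, and leave the other things on the bench where they are.

Things in the scene. Friction and masses are not known exactly. Their poses are not given: they have to be found in the camera images.
- planer: Bench planer fixed to the bench: aluminium table 100 mm wide (x), 560 mm long (y), grey guard across it. Origin on the bench under the guard's middle; z up; feed is along its -y. Table top 12 mm over the bench, from y = +340 (infeed end) to -220 mm. Two fences, tops 32 mm over the bench, leave a channel 72 mm wide centred on x = 0. Guard from y = +40 to -40 mm, top 112 mm over the bench.
- guard_in (a point): Middle of the guard's opening on the infeed side, on the table top (planer x = 0, y = +40 mm). The opening is 72 mm wide and 44 mm high. Axes as the planer's. A tall fixed cardboard carton stands on the bench close behind the planer, on its far (+x) side: do not swing the gripper over there.
- guard_out (a point): Middle of the guard's opening on the outfeed side, on the table top (planer y = -40 mm). A stop 16 mm high closes the channel at planer y = -210 mm. A 120 mm long blank is wholly out of the guard when its centre is beyond y = -100 mm and meets the stop at y = -150 mm.
- blank_center (a point): Centre (half-way up) of the blank, a plain pine block 60 mm wide (x), 120 mm long (y), 34 mm high, lying loose in the infeed channel before the guard, its length along the channel to within about 3 degrees. About 0.11 kg; slides easily.
- stick_handle (a point): Grasp point of the push stick: middle of its upright handle plate (22 mm thick in x, 100 mm long in y, top 26 mm above this point). This point is 52 mm over the stick's underside. Below is a flat sole 44 mm wide, 18 mm thick, reaching 210 mm ahead (-y, the tip) and 70 mm behind. A small foot, 34 mm high from the underside, reaches 71 mm ahead of this point.
- stick_tip (a point): Middle of the square front end of the push stick's sole, 9 mm above its underside, 210 mm ahead (-y) of the handle point. Axes as the stick's.
- spare_center (a point): Centre of a bystander: a second pine block of the same size, lying on the open bench at the left. Leave it.
- screwdriver: A bystander: a screwdriver 222 mm long lying on the bench between the robot and the planer. Origin at its middle, on the bench. Leave it.
- blank: The same blank; origin at the centre of its underside.
- push_stick: The plywood push stick, about 0.2 kg; origin on its underside, straight below the handle point; z up, tip at -y. It starts standing on its sole on the open bench between the robot and the planer, its tip towards the planer's -y within about 10 degrees. The sole passes under the guard, the handle does not.

How it is judged (in metres and radians):
On the way, in this order (a step that is already met when the one before it is completed fails the run):
1. the push stick's tip is down in the channel behind the blank, which is still short of the guard's far side (x of stick_tip in the frame of planer between -0.03 and 0.03 m and z of stick_tip in the frame of planer between 0.01 and 0.042 m and y of stick_tip in the frame of blank_center between 0.05 and 0.16 m and y of blank_center in the frame of planer above 0 m), for 0.2 s.
2. the blank is wholly out on the far side of the guard (y of blank_center in the frame of planer below -0.1 m and x of blank_center in the frame of planer between -0.03 and 0.03 m and z of blank_center in the frame of planer between 0.02 and 0.038 m), for 0.1 s.
At the end, for the whole second after the job is handed in: The blank lies flat in the outfeed channel, wholly past the guard (centre beyond planer y = -100 mm), at rest; the push stick rests upright (within 7 degrees) on the table in the infeed channel, its tip out of the guard by 0 to 160 mm (all of step 2 and linear speed of each of blank, push_stick below 0.02 m/s and y of stick_tip in the frame of planer between 0.04 and 0.2 m and x of stick_tip in the frame of planer between -0.035 and 0.035 m and z of stick_tip in the frame of planer between 0.012 and 0.032 m and angle between stick_tip's own z axis and vertical below 0.12 rad); the robot touches nothing.
It fails at once if the gripper or arm touches the blank (contact force between any of the fingers, the arm and blank above 0.5 N).
It fails at once if the spare block or the screwdriver is moved by more than 30 mm (distance of any of spare_center, screwdriver from where it was at the start of the episode above 0.03 m).
It also fails if it takes over 51 s, if anything falls off the work surface, if the arm or the gripper's body presses on something with over 40 N, if the wrist force passes 120 N, or if a joint passes its speed limit or range.

### The arm

A 7-joint arm with a two-finger parallel gripper is mounted at the origin on a cart in front of the work surface, level with it; the furniture and walls round the work are solid. World frame = base frame: x ahead of the robot, y to its left, z up, the work surface at z = 0. Lengths are in mm, angles in rad, forces in N, time in s.
With the tool pointing down it reaches from about 425 to 950 mm from the base axis. Payload 16.7 kg.
Tool frame: the origin (TCP) lies on the centre line of the jaws, within the pads' length; the fingertips stand 11 mm ahead of it and the grasp point (between the pads) lies 8 mm behind it; x points along the fingers, z is the direction in which the jaws open and shut, and the axes are right-handed (so a half turn about x gives the same grasp; the last joint's range is limited). The gripper opens to 94 mm and grips with 3 to 60 N. Pads are 16 mm wide; open, the fingers measure 119 mm over their backs; the gripper's body (75 mm by 177 mm) begins 78 mm behind the grasp point.
Start: joints at [1.181, 0.426, 0.074, 1.606, -0.034, 1.111, -0.067], TCP at [160.945, -655.492, 191.767] pointing down, gripper open.
Joint ranges: [-2.85, 2.85], [-0.5, 2.14], [-1.23, 1.37], [0.21, 2.46], [-1.02, 4.16], [0.16, 2.05], [-2.73, 2.73]. Speed limits (rad/s): [1.89, 1.89, 2.39, 2.39, 3.01, 3.01, 3.01].

### API

Orientations are given as a rotation vector (axis times angle).
In Python, from station import env, cams gives the robot as it stands.
- The arm moves only by the tool servo_tool, never from a script. Its argument "increments" is one flat list of numbers, 7 for each row, row after row: the turn, a rotation vector about the tool's x, y, z in degrees, then the shift along the tool's x, y, z in m, then the closure, from -1 (fully open) to 1 (shut). In form: [wx, wy, wz, tx, ty, tz, gripper, wx, wy, wz, tx, ty, tz, gripper, ...]. A call has 1 to 20 rows; each row shifts and turns the commanded pose from where the row before left it, along the tool's axes as they then stand; what a row does not reach is not made up. A row lasts 1/8 s, in which the tool goes at most 62.5 mm and 10.7 degrees, less where a joint would pass 70% of its speed; a pose out of reach is approached as far as the arm can. A call is refused whole if a number of a shift passes 0.0625 or a number of a turn 10.7, either way. A call with a gripper value outside its range is refused whole. The fingers move at their own pace and stop on an object; "squeeze" is the grip in N (left out, the last holds). Time passes only in rows, so rows that do not move let the fingers close. It gives the time, the measured TCP pose, the force and the opening at its end, in the units of the state.
- env.state(): the state, without advancing time (a new reading comes with each control period).
- cams.snapshot(name): name is "scene" or "top" or "wrist"; returns a dict with "frame" (400x640x3 uint8, red, green, blue), "fx", "fy", "cx", "cy" (pixels), "world_from_camera" (4x4, takes a point from camera to world coordinates); the wrist camera has in their place "mount" (4x4, takes a point from camera to tool coordinates, whose origin is the TCP and whose axes are the tool frame's). Camera axes: x right, y down, z forward; pixel columns grow to the right and rows downward; lengths in mm; the calibration is good to about 2 mm. The wrist camera is an equidistant fisheye: a pixel r from the principal point sees the ray r / f radians off the axis. A picture is of the moment at which its call begins: read the wrist's pose just before it. There is no depth.
- env.sign_off(): hands the job in, once; it reports no verdict.
The state is a dict: "clock": time; "joints": joint angles; "qd": joint speeds; "tau": joint torques, N m; "tool_pos": TCP position; "tool_rot": TCP orientation; "force": force on the tool from outside, world axes, zero at the start; "ft_torque": the same for the moment, N m; "finger_gap": finger opening in mm.
Only numpy, scipy, OpenCV 4.12 (cv2) and the standard library are available. Lean on these libraries where they do the work, as an engineer would, in place of code of your own. Each camera call takes 0.05 s, during which the arm holds its last target.

## Working session

There is one attempt and no reset: what is moved stays moved. The work goes in short steps, Python scripts to look and compute and a tool call to move; the robot and the scene stay as the last step left them, time stands still between calls to the robot, and variables do not carry over. Pictures are saved under pics/ and viewed, and the job is handed in when it is done.

Besides the shell and the picture viewer there is one more tool, called after "Request:" as name(argument=value, ...) on one line, values as JSON. servo_tool: Moves the arm, as the interface text tells. Its arguments: {"type":"object","properties":{"increments":{"type":"array","items":{"type":"number"}},"squeeze":{"type":"number"}},"required":["increments"]}

```bash
mkdir -p pics; ls
python3 - <<'E'
from station import env,cams
import cv2,numpy as np
s=env.state();print(s)
for n in["scene","top","wrist"]:
    d=cams.snapshot(n);cv2.imwrite(f"pics/{n}0.png",d["frame"][:,:,::-1])
    print(n,{k:(np.round(v,4).tolist() if not np.isscalar(v) else v) for k,v in d.items() if k!="frame"})
E
```

```text
pics
{'clock': 0.0, 'joints': array([ 1.18049275,  0.42669733,  0.07384286,  1.6065836 , -0.03410718,
        1.1107757 , -0.06711059]), 'qd': array([ 1.22566070e-04,  5.66836977e-05,  1.22095705e-03,  1.95857742e-03,
        1.20013055e-03,  3.41093750e-04, -3.71008677e-04]), 'tau': array([-2.08707839e-03, -9.35813069e+01,  3.66534099e+00, -4.54198229e+01,
       -4.88370156e-02,  2.03166646e-02,  1.94644108e-04]), 'tool_pos': array([ 160.85088454, -655.10912174,  191.10882854]), 'tool_rot': array([ 1.03074387,  1.31453945, -1.02960599]), 'force': array([ 0.2031407 , -0.73621338, -0.0797515 ]), 'ft_torque': array([ 0.05240638, -0.06243414,  0.05232919]), 'finger_gap': 93.8275858480048}
scene {'fx': 397.12136008785944, 'fy': 397.12136008785944, 'cx': 328.9920541699077, 'cy': 202.5297888994796, 'world_from_camera': [[-0.5114, -0.6626, 0.5472, -325.929], [-0.8592, 0.4072, -0.3099, 455.0374], [-0.0175, -0.6286, -0.7775, 1199.2631], [0.0, 0.0, 0.0, 1.0]]}
top {'fx': 425.18750973331476, 'fy': 425.18750973331476, 'cx': 316.48622467494323, 'cy': 197.9335797092759, 'world_from_camera': [[-0.0171, -0.998, 0.0616, 371.9126], [-0.9999, 0.0171, -0.0005, 2.5646], [-0.0005, -0.0616, -0.9981, 1450.956], [0.0, 0.0, 0.0, 1.0]]}
wrist {'fx': 309.70691628693146, 'fy': 309.70691628693146, 'cx': 320.2504840611728, 'cy': 196.94566272288588, 'mount': [[-0.0002, -0.2271, 0.9739, -191.9871], [-0.0001, -0.9739, -0.2271, 64.5735], [1.0, -0.0001, 0.0002, 0.4769], [0.0, 0.0, 0.0, 1.0]]}
```

View pics/scene0.png

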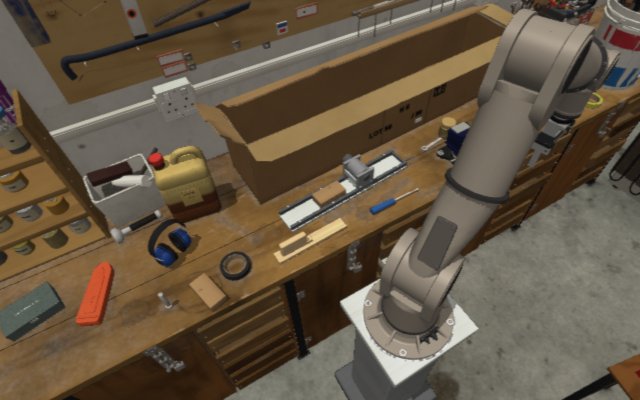

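View pics/top0.png

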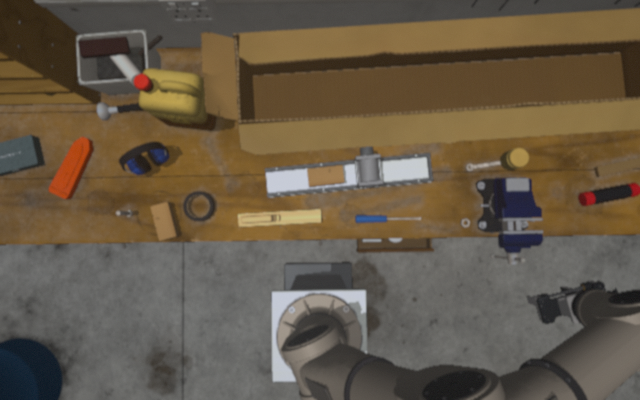

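View pics/wrist0.png

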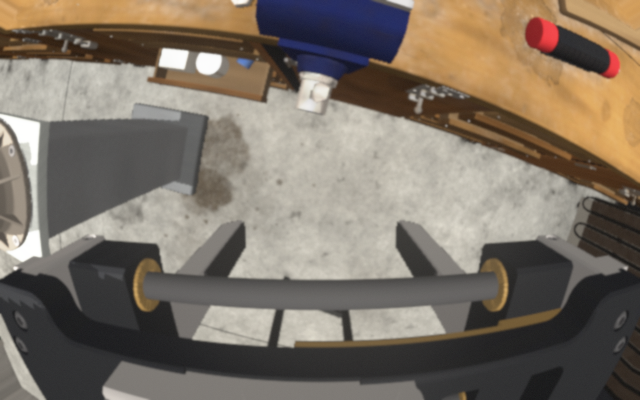

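The top view shows the planer at about (267–430, 155–195), with the blank near (326,176) and the guard near (369,167). The push stick is at about (238–322, 217), the screwdriver at (355–420, 218) and the spare block at (163,221). The scene view agrees. Next I'll enlarge the view and measure.

```bash
cat > h.py <<'E'
import numpy as np,cv2
from scipy.spatial.transform import Rotation as R
from station import env,cams
def ray(d,u,v):
    T=np.array(d["world_from_camera"]);r=np.array([(u-d["cx"])/d["fx"],(v-d["cy"])/d["fy"],1.])
    return T[:3,3],T[:3,:3]@r
def cast(d,u,v,z):
    o,r=ray(d,u,v);return o+r*(z-o[2])/r[2]
def proj(d,p):
    T=np.linalg.inv(d["world_from_camera"]);q=T[:3,:3]@np.array(p)+T[:3,3]
    return d["cx"]+d["fx"]*q[0]/q[2],d["cy"]+d["fy"]*q[1]/q[2]
E
python3 - <<'E'
from h import *
a=cv2.imread("pics/top0.png")[145:235,225:440];cv2.imwrite("pics/topz.png",cv2.resize(a,None,fx=3.7,fy=3.7,interpolation=cv2.INTER_CUBIC))
a=cv2.imread("pics/scene0.png")[140:270,265:425];cv2.imwrite("pics/scz.png",cv2.resize(a,None,fx=4.5,fy=4.5,interpolation=cv2.INTER_CUBIC))
E
```

```text
(no output)
```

View pics/topz.png

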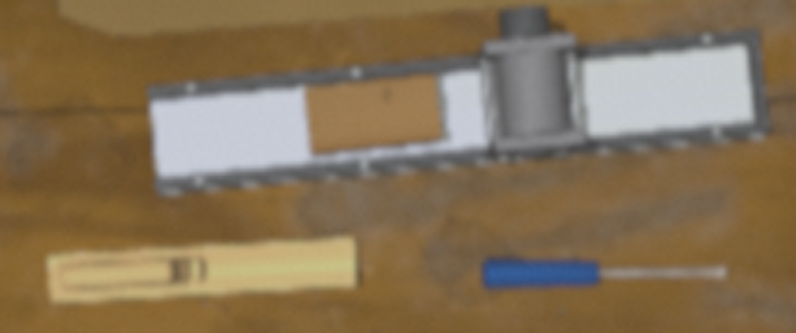

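View pics/scz.png

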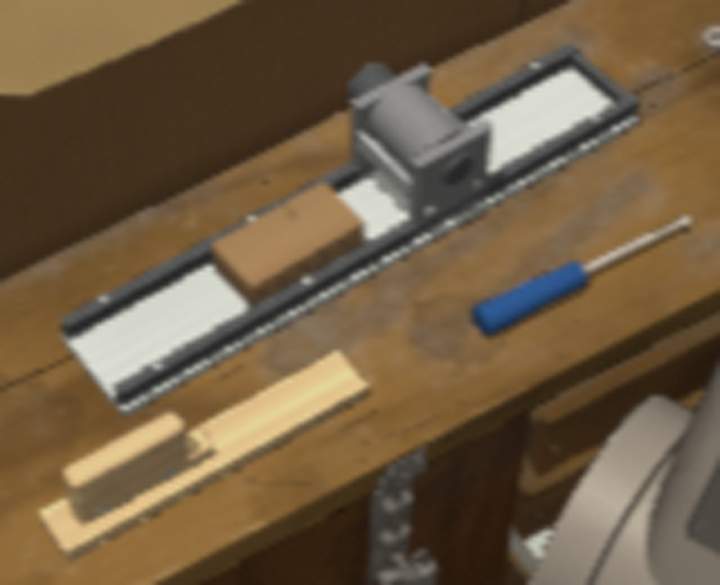

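Run:
```python
from h import *
d=cams.snapshot("top");im=d["frame"];hsv=cv2.cvtColor(im,cv2.COLOR_RGB2HSV).astype(int)
roi=np.zeros(im.shape[:2],bool);roi[150:200,255:440]=1
white=roi&(hsv[...,1]<40)&(hsv[...,2]>165)
white|=roi&(hsv[...,1]>100)&(hsv[...,2]>0)&(np.arange(640)[None]>305)&(np.arange(640)[None]<347)&(np.arange(400)[:,None]>160)&(np.arange(400)[:,None]<190)
print(white.sum())
# subpixel edges on value: per column profile crossing
V=im.astype(float).mean(2)
far=[];near=[]
for c in list(range(272,304))+list(range(386,424)):
    col=V[:,c]; rows=np.where((white[:,c]))[0]
    m=rows.mean(); r=int(m); hi=np.median(col[r-4:r+5])
    a=r
    while col[a]>0.5*(hi+75): a-=1
    t=0.5*(hi+75); far.append((c,a+(t-col[a])/(col[a+1]-col[a])))
    b=r
    while col[b]>t: b+=1
    near.append((c,b-(t-col[b])/(col[b-1]-col[b])))
far=np.array(far);near=np.array(near)
for nm,p,zs in(("far",far,(12,32)),("near",near,(32,12))):
  for z in zs:
    w=np.array([cast(d,u,v,z)for u,v in p])
    k=np.polyfit(w[:,1],w[:,0],1);res=w[:,0]-np.polyval(k,w[:,1])
    print(nm,z,"slope deg",np.degrees(np.arctan(k[0])),"x@y=0",k[1],"rms",res.std())
# end rows
for r in range(163,192,3):
    row=V[r]; print(r,np.round(row[262:274]).astype(int),np.round(row[420:434]).astype(int))
mask=roi&(hsv[...,1]>90)&(np.abs(hsv[...,0]-14)<10)
```

```text
2642
far 12 slope deg -4.423740455978302 x@y=0 566.7190270587446 rms 0.5521053983444636
far 32 slope deg -4.423740455978359 x@y=0 564.0141763894908 rms 0.5444317045197075
near 32 slope deg -4.506888826034189 x@y=0 491.4408873122339 rms 1.0809132204861631
near 12 slope deg -4.506888826034137 x@y=0 493.12277416408216 rms 1.096148551265537
163 [84 83 84 83 82 84 83 84 82 82 82 84] [202 203 202 204 203 202 184 136  93  90  91  88  90  91]
166 [86 85 84 84 84 84 84 84 85 87 88 90] [202 203 202 202 203 201 188 149 104  90  92  88  89  91]
169 [85 85 89 97 99 98 99 98 98 96 96 97] [205 203 202 203 203 203 200 179 124  92  95  99  98  94]
172 [ 88  87  90 115 149 164 165 167 167 167 174 178] [202 202 203 203 203 202 202 185 137  92  89  89  80  78]
175 [ 84  81  93 135 184 204 206 206 205 206 206 205] [204 204 203 204 203 203 202 190 151 102  91  89  87  92]
178 [ 91  89  94 118 160 194 205 205 205 204 205 206] [160 159 154 144 138 136 129 125 115  95  89  94  93  89]
181 [ 79  81  81  94 138 187 205 206 206 205 206 205] [101  90  86  83  85  86  90 101 116 121 118 104  90  85]
184 [ 77  78  77  86 133 186 204 206 205 205 206 206] [103 101  98  95  95  95  94  96  99  99  98  97  98  98]
187 [ 78  76  75  86 127 177 201 206 205 205 205 206] [98 96 97 95 96 96 96 96 95 95 95 94 94 94]
190 [ 80  78  78  81 107 155 193 205 206 205 204 206] [96 96 94 95 93 93 93 92 92 92 92 91 90 91]
```

Run:
```python
from h import *
d=cams.snapshot("top")
a=cv2.imread("pics/scene0.png")[0:230,190:520];cv2.imwrite("pics/scc.png",cv2.resize(a,None,fx=2.4,fy=2.4,interpolation=cv2.INTER_CUBIC))
th=np.radians(4.46);ex=np.array([np.cos(th),np.sin(th)]);ey=np.array([-np.sin(th),np.cos(th)])
for (u,v,z,yy) in((265.9,181,12,340),(428.2,170,28,-210),(428.2,170,12,-210)):
    p=cast(d,u,v,z); print(p, "origin y est",(p[:2]@ey)-yy)
a=cv2.imread("pics/top0.png")[195:240,220:340];cv2.imwrite("pics/tstick.png",cv2.resize(a,None,fx=6.6,fy=6.6,interpolation=cv2.INTER_CUBIC))
```

```text
[521.31992004 172.71949965  12.        ] origin y est -208.3429697594917
[ 547.47593255 -375.82637338   28.        ] origin y est -207.26174468235342
[ 549.45000195 -380.08107715   12.        ] origin y est -211.6570743917635
```

View pics/scc.png

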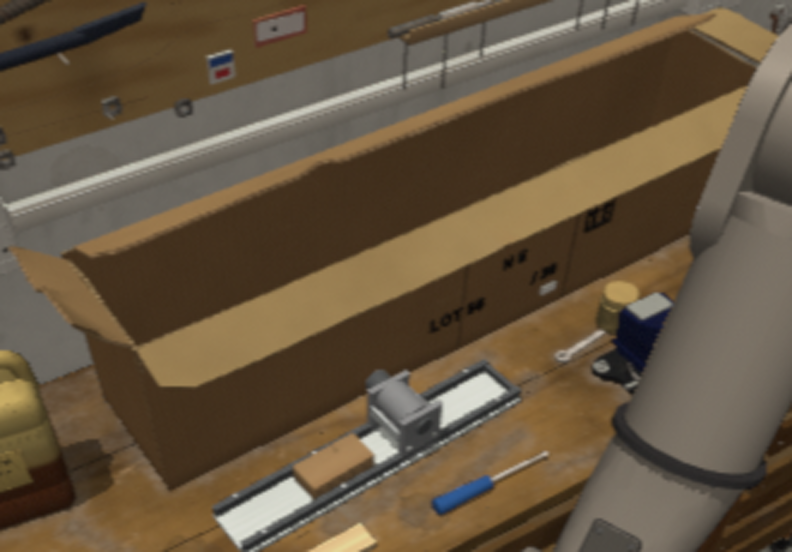

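View pics/tstick.png

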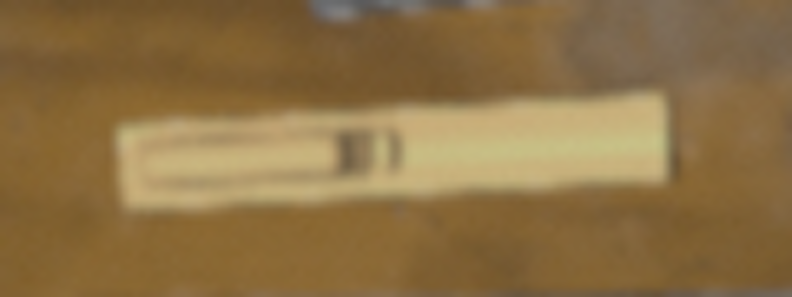

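Run:
```python
from h import *
a=cv2.imread("pics/top0.png")[25:205,190:460];cv2.imwrite("pics/topc.png",cv2.resize(a,None,fx=2.9,fy=2.9,interpolation=cv2.INTER_CUBIC))
d=cams.snapshot("scene")
print("carton base corner",cast(d,261.7,203.3,0))
dt=cams.snapshot("top");im=dt["frame"];hsv=cv2.cvtColor(im,cv2.COLOR_RGB2HSV).astype(int)
m=np.zeros(im.shape[:2],np.uint8)
m[200:235,225:335]=((hsv[...,2]>165))[200:235,225:335]*255
cs=max(cv2.findContours(m,0,1)[0],key=cv2.contourArea)
r=cv2.minAreaRect(cs);print(r,m.sum()//255);b=cv2.boxPoints(r)
for p in b:print(p,np.round(cast(dt,*p,18),1))
```

```text
carton base corner [651.86543272 202.27346674   0.        ]
((279.06866455078125, 217.71310424804688), (13.374815940856934, 82.6036148071289), 86.76029968261719) 1029
[237.45494 213.37048] [412.8 268.9  18. ]
[319.92654 208.70227] [423.8  -9.2  18. ]
[320.68237 222.05573] [378.8 -10.9  18. ]
[238.21078 226.72394] [367.9 266.6  18. ]
```

View pics/topc.png

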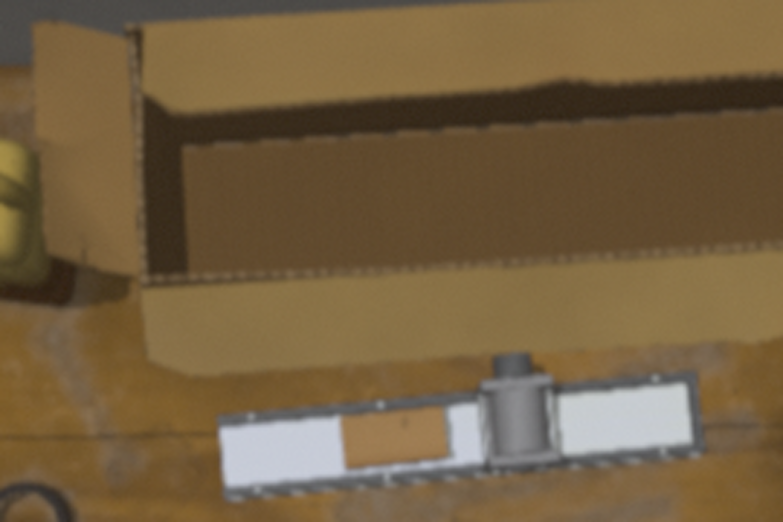

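Run:
```python
from h import *
t=cams.snapshot("top");s=cams.snapshot("scene")
def tri(a,b):
    o1,r1=ray(t,*a);o2,r2=ray(s,*b);r1/=np.linalg.norm(r1);r2/=np.linalg.norm(r2)
    k=np.linalg.lstsq(np.c_[r1,-r2],o2-o1,rcond=None)[0];p=o1+k[0]*r1;q=o2+k[1]*r2;return np.round((p+q)/2,1),np.linalg.norm(p-q)
O=np.array([541.5,-166.4]);th=np.radians(4.46);Rm=np.array([[np.cos(th),-np.sin(th)],[np.sin(th),np.cos(th)]])
for nm,a,b in(("flap low corner",(257.2,154.3),(272,160.4)),("flap left corner",(241.5,149),(257,160)),("hinge corner",(239.5,121.5),(248,145))):
    p,e=tri(a,b);print(nm,p,e,"planer",Rm.T@(p[:2]-O))
# guard, blank in top
z=46
for u,v in((308,115),(443,74),(305,88),(446,140),(315,154)):
    p=cast(t,(u+.5)/3.7+224.5,(v+.5)/3.7+144.5,z);print(p,Rm.T@(p[:2]-O))
# predicted positions in views
for nm,q in(("infeedR",(36,340,12)),("infeedL",(-36,340,12)),("outR",(36,-210,28)),("guard in",(-36,40,112)),("guardout",(-36,-40,112)),("corner",(-50,340,0)),("cornerout",(-50,-220,0))):
    w=Rm@np.array(q[:2])+O; w=[*w,q[2]];print(nm,np.round(proj(t,w),1),np.round(proj(s,w),1))
a=t["frame"]
```

```text
flap low corner [565.8 161.2 286.8] 5.390155368882731 planer [ 49.70160693 324.7183399 ]
flap left corner [580.1 203.9 298.7] 1.821717132642477 planer [ 67.27878886 366.17702627]
hinge corner [652.8 204.9 307.5] 7.1659147728013615 planer [139.83640658 361.52062098]
[533.02354929  29.11387998  46.        ] [  6.75298195 195.58099273]
[567.98774371 -92.83195276  46.        ] [32.12841446 71.28550432]
[557.45424956  31.42269503  46.        ] [ 31.28924339 195.98300946]
[508.36898511 -94.26205923  46.        ] [-27.42102003  74.49586771]
[497.78537573  23.39781845  46.        ] [-28.82298433 192.62246971]
infeedR [265.  172.3] [279.  216.2]
infeedL [266.9 193.4] [289.1 229. ]
outR [426.9 156.4] [391.2 152.5]
guard in [357.7 182.1] [355.1 174.8]
guardout [382.9 179.7] [371.8 165.6]
corner [267.7 197.7] [291.4 233.4]
cornerout [430.5 182.2] [405.9 168.1]
```

```bash
cat >> h.py <<'E'
O=np.array([541.5,-166.4]);TH=4.46
def goal(yaw,flip=1):
    "tool rotation: x down, z along flip*(cos yaw, sin yaw)"
    y=np.radians(yaw);z=flip*np.array([np.cos(y),np.sin(y),0]);x=np.array([0,0,-1.]);return np.c_[x,np.cross(z,x),z]
def rel(pos,G,s=None):
    s=s or env.state();C=R.from_rotvec(s["tool_rot"]).as_matrix()
    w=np.degrees(R.from_matrix(C.T@G).as_rotvec())
    return np.round(w,2),np.round(C.T@(np.array(pos)-s["tool_pos"])/1000,4),np.round(G.T@(np.array(pos)-s["tool_pos"])/1000,4)
def P(x,y): 
    t=np.radians(TH);return O+np.array([x*np.cos(t)-y*np.sin(t),x*np.sin(t)+y*np.cos(t)])
E
python3 - <<'E'
from h import *
s=env.state();print(s["clock"],np.round(R.from_rotvec(s["tool_rot"]).as_matrix(),3))
for f in(1,-1):
  print(f,rel((480,-350,300),goal(2.25,f)),rel((393,199,300),goal(2.25,f))[2])
E
```

```text
0.45 [[ 0.     0.971  0.238]
 [ 0.     0.238 -0.971]
 [-1.     0.    -0.   ]]
1 (array([-7.846e+01, -1.000e-02, -1.000e-02]), array([-0.1082,  0.3827, -0.2206]), array([-0.1083,  0.2927,  0.3308])) [-0.1083  0.8447  0.2654]
-1 (array([ 1.0154e+02, -1.0000e-02,  1.0000e-02]), array([-0.1082,  0.3827, -0.2206]), array([-0.1083, -0.2927, -0.3308])) [-0.1083 -0.8447 -0.2654]
```

Request:
servo_tool(increments=[0,0,0,-0.054,0,0,-1,0,0,0,-0.054,0,0,-1,-9.81,0,0,0,0,0,-1,-9.81,0,0,0,0,0,-1,-9.81,0,0,0,0,0,-1,-9.81,0,0,0,0,0,-1,-9.81,0,0,0,0,0,-1,-9.81,0,0,0,0,0,-1,-9.81,0,0,0,0,0,-1,-9.81,0,0,0,0,0,-1,0,0,0,0,0.036,0.041,-1,0,0,0,0,0.036,0.041,-1,0,0,0,0,0.036,0.041,-1,0,0,0,0,0.036,0.041,-1,0,0,0,0,0.036,0.041,-1,0,0,0,0,0.036,0.041,-1,0,0,0,0,0.036,0.041,-1,0,0,0,0,0.036,0.041,-1])

```text
clock: 2.7
tool_pos: [478.3, -353.4, 300.0]
tool_rot: [-0.031, 1.57, 0.031]
force: [1.3, -0.3, -0.2]
finger_gap: 93.9
```

Run:
```python
from h import *
s=env.state();print(s["clock"],s["tool_pos"],s["joints"],s["force"])
print(rel((393,199,250),goal(2.25)))
```

```text
2.7 [ 478.3101011  -353.43348526  300.0304646 ] [ 0.83925587  0.24117924 -0.37756029  1.63508889  0.09216399  1.28246946
  0.48484708] [ 1.28608504 -0.31233655 -0.1545855 ]
(array([0.01, 0.02, 0.02]), array([ 0.0498,  0.5554, -0.0635]), array([ 0.05  ,  0.5554, -0.0636]))
```

Request:
servo_tool(increments=[0,0,0,0,0.0463,-0.0053,-1,0,0,0,0,0.0463,-0.0053,-1,0,0,0,0,0.0463,-0.0053,-1,0,0,0,0,0.0463,-0.0053,-1,0,0,0,0,0.0463,-0.0053,-1,0,0,0,0,0.0463,-0.0053,-1,0,0,0,0,0.0463,-0.0053,-1,0,0,0,0,0.0463,-0.0053,-1,0,0,0,0,0.0463,-0.0053,-1,0,0,0,0,0.0463,-0.0053,-1,0,0,0,0,0.0463,-0.0053,-1,0,0,0,0,0.0463,-0.0053,-1,0,0,0,0,0,0,-1])

```text
clock: 4.32
tool_pos: [390.8, 201.0, 300.2]
tool_rot: [-0.034, 1.57, 0.036]
force: [0.6, -0.1, 0.0]
finger_gap: 94.2
```

```bash
cat >> h.py <<'E'
def wproj(d,s,p):
    C=R.from_rotvec(s["tool_rot"]).as_matrix();M=np.array(d["mount"])
    q=C.T@(np.array(p)-s["tool_pos"]);q=M[:3,:3].T@(q-M[:3,3])
    th=np.arctan2(np.hypot(q[0],q[1]),q[2]);k=th/np.hypot(q[0],q[1])
    return np.array([d["cx"]+d["fx"]*k*q[0],d["cy"]+d["fy"]*k*q[1]])
def wcast(d,s,u,v,z):
    C=R.from_rotvec(s["tool_rot"]).as_matrix();M=np.array(d["mount"])
    a=(u-d["cx"])/d["fx"];b=(v-d["cy"])/d["fy"];th=np.hypot(a,b)
    q=np.array([np.sin(th)*a/th,np.sin(th)*b/th,np.cos(th)])
    r=C@M[:3,:3]@q;o=C@M[:3,3]+s["tool_pos"];return o+r*(z-o[2])/r[2]
E
python3 - <<'E'
from h import *
s=env.state();print(s["clock"],s["tool_pos"],s["joints"],s["force"])
d=cams.snapshot("wrist");f=d["frame"][:,:,::-1].copy()
cv2.imwrite("pics/w1.png",f)
d=cams.snapshot("scene");cv2.imwrite("pics/s1.png",d["frame"][:,:,::-1])
E
```

```text
4.325 [390.75927774 200.97152946 300.15256098] [ 0.36154846 -0.02291313 -0.93990259  1.91397808 -0.01998499  1.24022968
 -0.5272332 ] [ 0.63553918 -0.09101184  0.02984092]
```

View pics/w1.png

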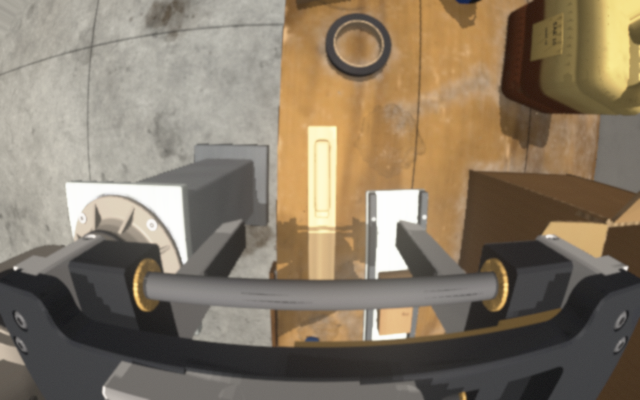

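View pics/s1.png

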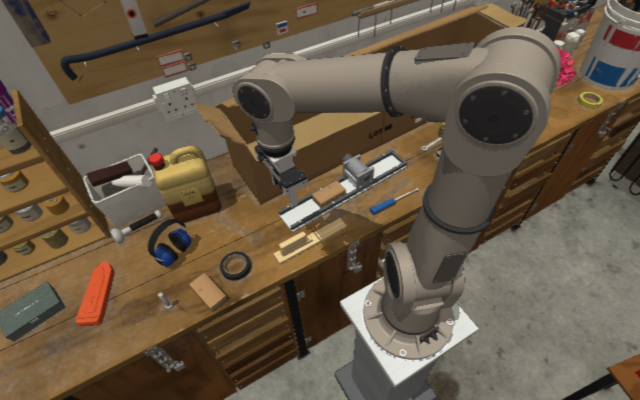

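Run:
```python
from h import *
s=env.state()
d=cams.snapshot("wrist");f=d["frame"][:,:,::-1].copy()
cv2.imwrite("pics/w1z.png",cv2.resize(f[110:260,270:450],None,fx=4.4,fy=4.0,interpolation=cv2.INTER_CUBIC))
hsv=cv2.cvtColor(d["frame"],cv2.COLOR_RGB2HSV).astype(int)
t=np.radians(2.25)
H=np.array([393.1,198.9])
for nm,(x,y,z) in dict(rearL=(-22,70,18),rearR=(22,70,18),plate_r=(0,50,78),plate_f=(0,-50,78),side=(11,0,78),sideL=(-11,0,78)).items():
    w=H+[x*np.cos(t)-y*np.sin(t),x*np.sin(t)+y*np.cos(t)];print(nm,wproj(d,s,[*w,z]).round(1))
for q in((36,340,12),(-36,340,12),(-50,340,32),(50,340,32)):
    print(q,wproj(d,s,[*P(*q[:2]),q[2]]).round(1))
```

```text
rearL [307.3 121.9]
rearR [336.3 121.9]
plate_r [322.  136.2]
plate_f [321.9 209. ]
side [330.1 173.3]
sideL [313.8 173.3]
(36, 340, 12) [417.7 186. ]
(-36, 340, 12) [374.8 187.4]
(-50, 340, 32) [368.1 190.3]
(50, 340, 32) [429.7 188.2]
```

View pics/w1z.png

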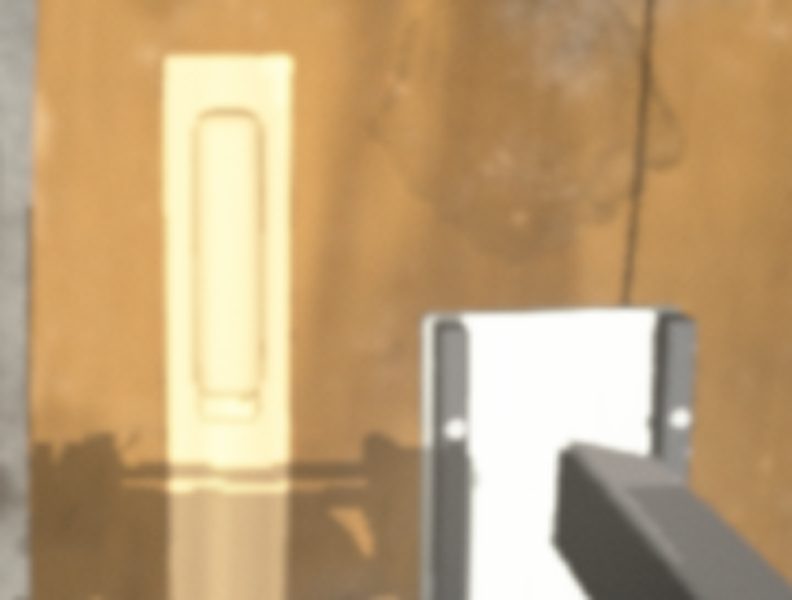

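```bash
sed -i 's/^O=np.array.*;TH/O=np.array([543.0,-166.8]);TH/' h.py
python3 - <<'E'
from h import *
print(rel((393.1,198.5,48),goal(2.25)))
E
```

```text
(array([-0.01, -0.01,  0.02]), array([0.2517, 0.0013, 0.0014]), array([0.2517, 0.0013, 0.0014]))
```

Request:
servo_tool(increments=[0,0,0,0.036,0.0013,0.0014,-1,0,0,0,0.036,0,0,-1,0,0,0,0.036,0,0,-1,0,0,0,0.036,0,0,-1,0,0,0,0.036,0,0,-0.5,0,0,0,0.036,0,0,-0.5,0,0,0,0.036,0,0,-0.5,0,0,0,0,0,0,-0.5,0,0,0,0,0,0,-0.5], squeeze=30)

```text
clock: 5.6
tool_pos: [393.6, 199.2, 48.9]
tool_rot: [-0.031, 1.57, 0.031]
force: [0.4, 0.0, 0.2]
finger_gap: 70.6
```

Run:
```python
from h import *
s=env.state();print(s["clock"],s["tool_pos"],s["joints"],s["force"],s["finger_gap"])
print(rel((393.1,198.5,48),goal(2.25)))
d=cams.snapshot("wrist");cv2.imwrite("pics/w2.png",d["frame"][:,:,::-1])
```

```text
5.6 [393.64310826 199.20620849  48.87299074] [ 0.13634117  0.36469061 -0.86062728  2.20082098  0.41335598  0.73967849
 -0.96457681] [0.38144139 0.04822401 0.2170852 ] 70.59119881946884
(array([-0.01,  0.04, -0.01]), array([ 0.0009, -0.0007, -0.0006]), array([ 0.0009, -0.0007, -0.0006]))
```

View pics/w2.png

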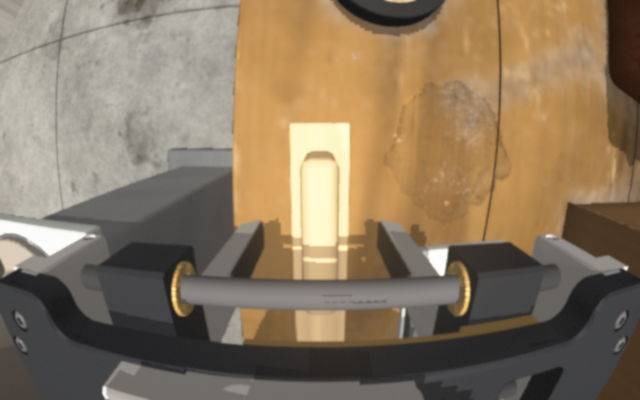

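The stick handle is centred at (320,200) between the fingers at (240,240) and (400,240). Closing now.

Request:
servo_tool(increments=[0,0,0,0,0,0,1,0,0,0,0,0,0,1,0,0,0,0,0,0,1,0,0,0,0,0,0,1,0,0,0,0,0,0,1,0,0,0,0,0,0,1,0,0,0,-0.02,0,0,1,0,0,0,-0.03,0,0,1,0,0,0,-0.04,0,0,1,0,0,0,0,0,0,1], squeeze=40)

```text
clock: 6.9
tool_pos: [394.3, 199.9, 139.8]
tool_rot: [-0.03, 1.567, 0.031]
force: [0.1, -0.5, -2.5]
finger_gap: 21.7
```

Run:
```python
from h import *
s=env.state();print(s["clock"],s["tool_pos"],s["joints"],s["force"],s["ft_torque"],s["finger_gap"])
d=cams.snapshot("wrist");cv2.imwrite("pics/w3.png",d["frame"][:,:,::-1])
d=cams.snapshot("scene");cv2.imwrite("pics/s3.png",cv2.resize(d["frame"][100:300,200:440,::-1],None,fx=3,fy=3))
# blank measured in top view, with planer origin
d=cams.snapshot("top");cv2.imwrite("pics/t3.png",cv2.resize(d["frame"][140:240,220:440,::-1],None,fx=3.6,fy=3.6))
G=goal(TH)
for y in(425,420):print(y,P(-3,y),rel([*P(-3,y),150],G))
```

```text
6.9 [394.31037531 199.88871265 139.8376234 ] [ 0.27074094  0.20830687 -0.96489029  2.11960876  0.21938168  0.91043342
 -0.77997579] [ 0.07041776 -0.46616369 -2.45415877] [ 0.08066519 -0.09548803  0.0239473 ] 21.66157429447191
425 [506.95976815 256.67975358] (array([-2.21, -0.04,  0.03]), array([-0.0131,  0.0534,  0.1165]), array([-0.013 ,  0.0488,  0.1185]))
420 [507.34858363 251.69489425] (array([-2.21, -0.04,  0.03]), array([-0.0131,  0.0484,  0.1167]), array([-0.013 ,  0.0438,  0.1185]))
```

View pics/w3.png

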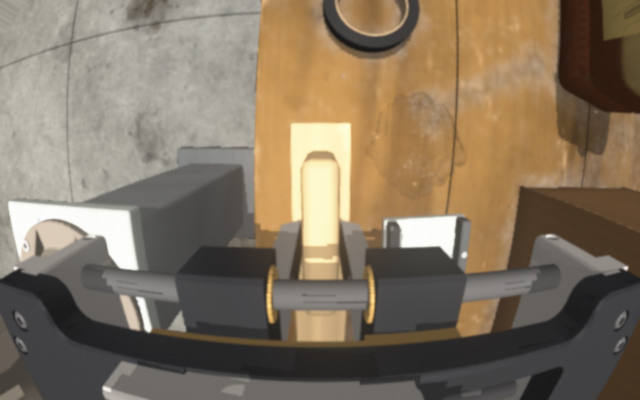

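View pics/s3.png

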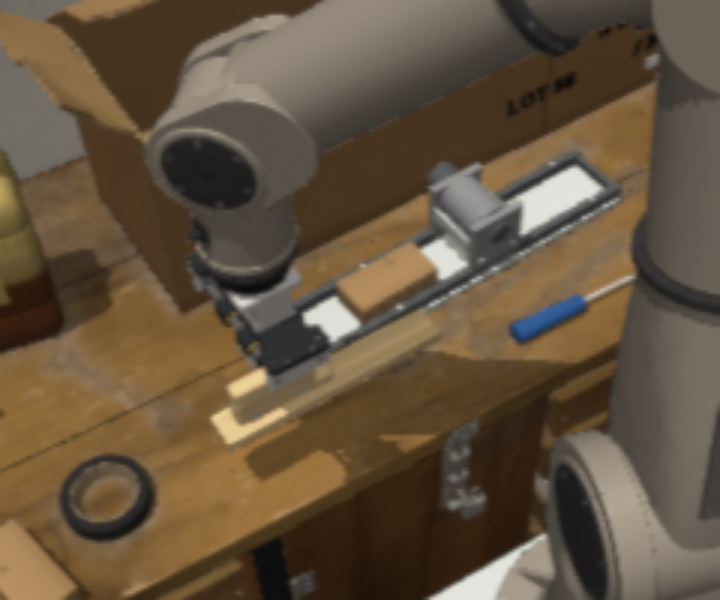

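View pics/t3.png

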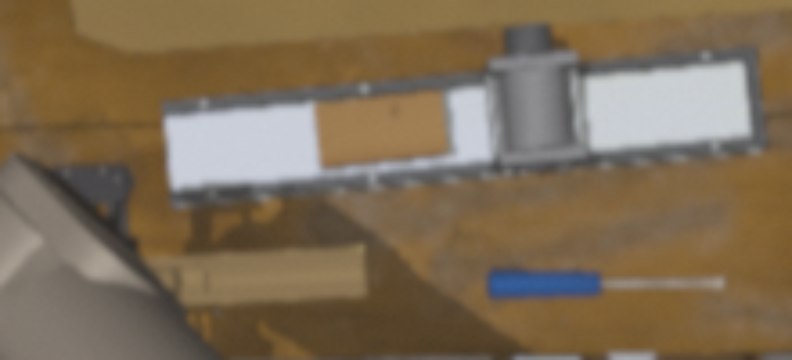

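Run:
```python
from h import *
s=env.state();d=cams.snapshot("scene");im=cv2.resize(d["frame"][60:260,200:440,::-1],None,fx=3.2,fy=3.2)
T=np.linalg.inv(d["world_from_camera"])
C=R.from_rotvec(s["tool_rot"]).as_matrix()
for h in range(0,460,40):
    for k,col in((0,(0,0,255)),(50,(0,255,0)),(-50,(0,255,0))):
        # offset along camera right direction horizontally
        r=np.array(d["world_from_camera"])[:3,0].copy();r[2]=0;r/=np.linalg.norm(r)
        p=s["tool_pos"]-C[:,0]*h+r*k
        u,v=proj(d,p);c=(int((u-200)*3.2),int((v-60)*3.2));cv2.circle(im,c,3,col,-1)
        if k==0:cv2.putText(im,str(h),(c[0]+5,c[1]),0,.4,(0,0,255),1)
cv2.imwrite("pics/s3b.png",im)
```

```text
(no output)
```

View pics/s3b.png

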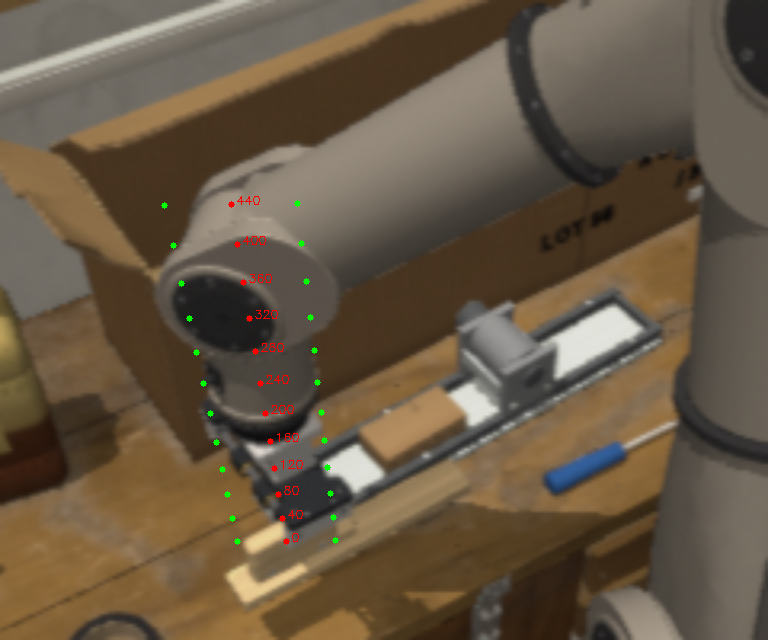

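Run:
```python
from h import *
t=cams.snapshot("top");s=cams.snapshot("scene")
A=cv2.imread("pics/scene0.png");B=cv2.imread("pics/top0.png")
cv2.imwrite("pics/fa.png",cv2.resize(A[70:180,250:410],None,fx=5,fy=5,interpolation=cv2.INTER_CUBIC))
cv2.imwrite("pics/fb.png",cv2.resize(B[130:165,230:390],None,fx=5,fy=5,interpolation=cv2.INTER_CUBIC))
Hs=cv2.cvtColor(B,cv2.COLOR_BGR2LAB).astype(float)
# top edge: strongest vertical gradient of V between rows 138..158
pt=[]
g=cv2.GaussianBlur(B,(3,3),0).astype(float)
for c in range(262,350):
    dlt=np.abs(g[136:158,c]-g[134:156,c]).sum(1);i=dlt.argmax();pt.append((c,135+i+0.0))
pt=np.array(pt);k=np.polyfit(pt[:,0],pt[:,1],1);ok=abs(np.polyval(k,pt[:,0])-pt[:,1])<2;k=np.polyfit(pt[ok,0],pt[ok,1],1);print(k,ok.mean(),np.polyval(k,[262,349]))
g=cv2.GaussianBlur(A,(3,3),0).astype(float).mean(2)
ps=[]
for c in range(285,400):
    e=np.polyval(np.polyfit([272,497],[160.4,62],1),c)
    r=np.arange(int(e)-9,int(e)+10);dl=g[r-1,c]-g[r+1,c];ps.append((c,r[dl.argmax()]))
ps=np.array(ps,float);q=np.polyfit(ps[:,0],ps[:,1],1);ok=abs(np.polyval(q,ps[:,0])-ps[:,1])<2;q=np.polyfit(ps[ok,0],ps[ok,1],1);print(q,ok.mean(),np.polyval(q,[272,400]))
o,r1=ray(s,285,np.polyval(q,285));_,r2=ray(s,400,np.polyval(q,400));n=np.cross(r1,r2)
Rm=np.c_[(P(1,0)-O),(P(0,1)-O)]
for u in(262,290,320,349):
    oo,r=ray(t,u,np.polyval(k,u));p=oo+r*(n@(o-oo))/(n@r);print(p.round(1),(Rm.T@(p[:2]-O)).round(1))
```

```text
[-7.55961396e-02  1.73719621e+02] 1.0 [153.91343207 147.33656793]
[ -0.45447802 284.44887556] 1.0 [160.83085299 102.6576659 ]
[569.3 151.1 279.9] [ 50.9 314.9]
[574.1  73.4 278.5] [ 49.7 237. ]
[579.3 -10.2 277. ] [ 48.4 153.3]
[584.3 -91.2 275.5] [47.1 72.2]
```

View pics/fa.png

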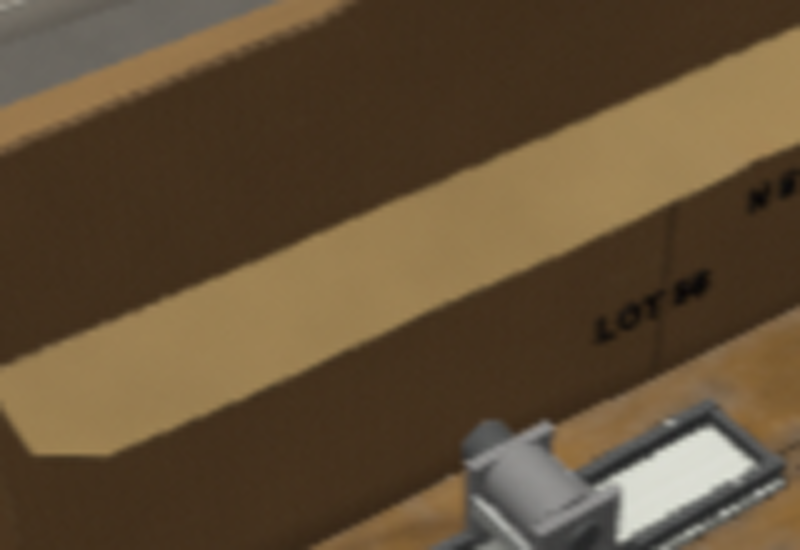

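View pics/fb.png

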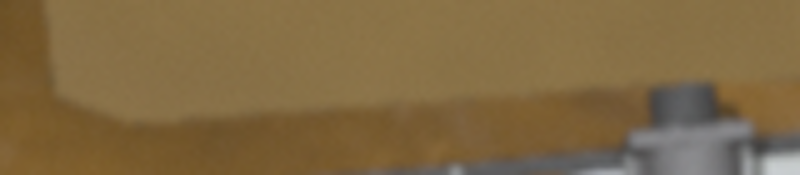

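Run:
```python
from h import *
s=env.state();print(s["tool_pos"]);print(rel([*P(-8,428),140],goal(TH)))
```

```text
[392.41124758 199.0852677  136.91935096]
(array([-2.17, -0.1 ,  0.01]), array([-0.0033,  0.0558,  0.1116]), array([-0.0031,  0.0515,  0.1137]))
```

Request:
servo_tool(increments=[-2.17,-0.1,0,0,0,0,1,0,0,0,-0.001,0.0086,0.019,1,0,0,0,-0.001,0.0086,0.019,1,0,0,0,-0.001,0.0086,0.019,1,0,0,0,0,0.0086,0.019,1,0,0,0,0,0.0086,0.019,1,0,0,0,0,0.0086,0.019,1,0,0,0,0,0,0,1,0,0,0,0,0,0,1])

```text
clock: 8.32
tool_pos: [502.0, 259.4, 140.6]
tool_rot: [-0.062, 1.569, 0.062]
force: [-0.9, -0.1, -2.1]
finger_gap: 21.7
```

Run:
```python
from h import *
s=env.state();print(s["clock"],s["tool_pos"],s["force"],s["finger_gap"]);print(rel([*P(-8,428),61],goal(TH)))
d=cams.snapshot("top");cv2.imwrite("pics/t4.png",cv2.resize(d["frame"][130:230,220:440,::-1],None,fx=3.6,fy=3.6))
d=cams.snapshot("scene");cv2.imwrite("pics/s4.png",cv2.resize(d["frame"][60:260,200:440,::-1],None,fx=3.3,fy=3,interpolation=cv2.INTER_CUBIC))
```

```text
8.325 [501.98185963 259.37939908 140.56326151] [-0.94302503 -0.10039552 -2.12039545] 21.70141897054608
(array([0.05, 0.04, 0.01]), array([ 0.0796, -0.0001, -0.0003]), array([ 0.0796, -0.0001, -0.0002]))
```

View pics/t4.png

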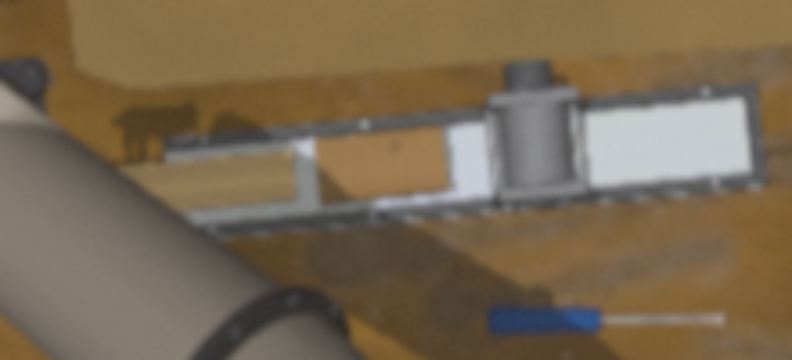

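View pics/s4.png

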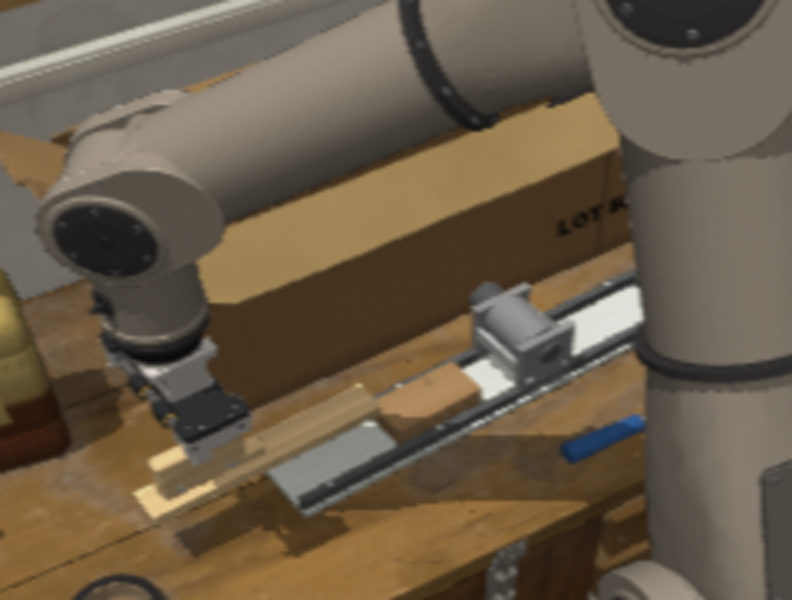

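Run:
```python
from h import *
d=cams.snapshot("top");Rm=np.c_[(P(1,0)-O),(P(0,1)-O)]
for nm,U,V,z in(("tipfar",296,151,110),("tipnear",301,206,110),("blank rear far",316,137,46),("blank rear near",320,203,46),("fence far top",360,130,32),("near inner",374,205,32)):
    p=cast(d,U/3.6+220,V/3.6+130,z);print(nm,p.round(1),(Rm.T@(p[:2]-O)).round(1))
```

```text
tipfar [538.   45.7 110. ] [ 11.6 212.2]
tipnear [489.3  42.  110. ] [-37.3 212.3]
blank rear far [558.6  29.   46. ] [ 30.8 194. ]
blank rear near [497.4  26.3  46. ] [-30.4 196.1]
fence far top [566.4 -11.8  32. ] [ 35.3 152.7]
near inner [495.9 -23.6  32. ] [-35.8 146.4]
```

Request:
servo_tool(increments=[0,0,0,0.02,0.001,0.003,1,0,0,0,0.02,0,0,1,0,0,0,0.012,0,0,1,0,0,0,0,0,0,1,0,0,0,0,0,0,1])

```text
clock: 9.1
tool_pos: [505.8, 261.1, 89.3]
tool_rot: [-0.061, 1.568, 0.061]
force: [-0.2, -0.2, -2.0]
finger_gap: 21.5
```

Run:
```python
from h import *
s=env.state();print(s["clock"],s["tool_pos"],s["force"]);print(rel([*P(-5,428),61],goal(TH)))
d=cams.snapshot("top");cv2.imwrite("pics/t5.png",cv2.resize(d["frame"][150:205,240:350,::-1],None,fx=7,fy=7,interpolation=cv2.INTER_CUBIC))
Rm=np.c_[(P(1,0)-O),(P(0,1)-O)];print(Rm.T@(s["tool_pos"][:2]-O))
```

```text
9.1 [505.77991521 261.11154894  89.27760676] [-0.15821742 -0.22356771 -1.96647674]
(array([-0.  ,  0.11, -0.02]), array([ 0.0283, -0.0015, -0.0012]), array([ 0.0283, -0.0015, -0.0012]))
[ -3.83165005 429.51012431]
```

View pics/t5.png

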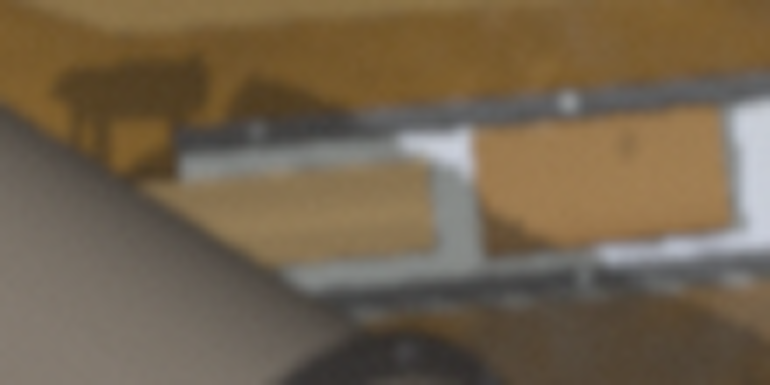

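Run:
```python
from h import *
d=cams.snapshot("top");Rm=np.c_[(P(1,0)-O),(P(0,1)-O)]
for nm,U,V,z in(("tipfar",430,160,58),("tipnear",437,250,58),("blank rear far",472,128,46),("near",484,256,46),("white far",420,133,12),("near inner",420,284,32)):
    p=cast(d,U/7+240,V/7+150,z);print(nm,p.round(1),(Rm.T@(p[:2]-O)).round(1))
```

```text
tipfar [541.5  50.   58. ] [ 15.3 216.2]
tipnear [498.9  47.3  58. ] [-27.3 216.9]
blank rear far [557.9  30.2  46. ] [ 30.2 195.3]
near [496.8  25.5  46. ] [-31.1 195.3]
white far [560.4  56.2  12. ] [ 34.7 221. ]
near inner [485.1  56.5  32. ] [-40.3 227.2]
```

Request:
servo_tool(increments=[0,0,0,0.012,0,-0.001,1,0,0,0,0.01,0,0,1,0,0,0,0.005,0,0,1,0,0,0,0,0,0,1,0,0,0,0,0,0,1,0,0,0,0,0,0,1])

```text
clock: 9.95
tool_pos: [504.9, 260.9, 62.3]
tool_rot: [-0.061, 1.568, 0.061]
force: [-1.2, -0.0, -1.6]
finger_gap: 21.5
```

Run:
```python
from h import *
s=env.state();print(s["clock"],s["tool_pos"],s["force"],s["tau"].round(1));Rm=np.c_[(P(1,0)-O),(P(0,1)-O)];print(Rm.T@(s["tool_pos"][:2]-O),rel([*P(-5,428),61],goal(TH)))
d=cams.snapshot("scene");cv2.imwrite("pics/s6.png",cv2.resize(d["frame"][80:260,200:440,::-1],None,fx=3.3,fy=3.3,interpolation=cv2.INTER_CUBIC))
```

```text
9.95 [504.9188648  260.85569043  62.31064631] [-1.16357991 -0.01053178 -1.6281997 ] [ -0.1 -82.8 -16.1 -35.6   0.    0.    0. ]
[ -4.70998943 429.32199852] (array([-0.02,  0.13, -0.01]), array([ 0.0013, -0.0013, -0.0003]), array([ 0.0013, -0.0013, -0.0003]))
```

View pics/s6.png

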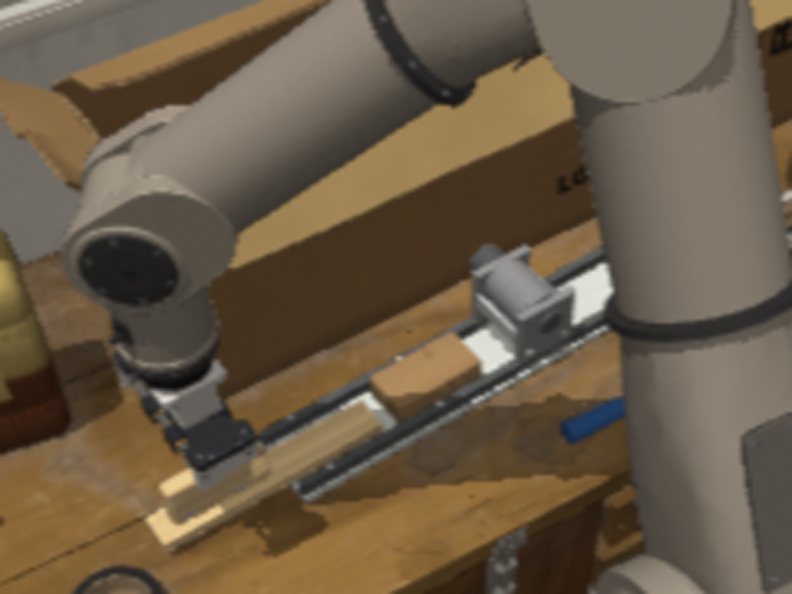

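Request:
servo_tool(increments=[0,0,0,0,-0.01,-0.001,1,0,0,0,0,-0.015,-0.001,1,0,0,0,0,-0.015,0,1,0,0,0,0,-0.015,0,1,0,0,0,0,-0.015,0,1,0,0,0,0,-0.015,0,1,0,0,0,0,-0.015,0,1,0,0,0,0,-0.01,0,1,0,0,0,0,0,0,1])

```text
clock: 11.12
tool_pos: [511.4, 149.9, 61.9]
tool_rot: [-0.06, 1.568, 0.06]
force: [-0.1, 0.8, -2.0]
finger_gap: 21.7
```

Run:
```python
from h import *
s=env.state();print(s["clock"],s["tool_pos"],s["force"],s["ft_torque"],s["tau"].round(1),s["finger_gap"]);Rm=np.c_[(P(1,0)-O),(P(0,1)-O)];print(Rm.T@(s["tool_pos"][:2]-O),rel([*P(-7,144),62],goal(TH)))
d=cams.snapshot("scene");cv2.imwrite("pics/s7.png",cv2.resize(d["frame"][60:240,220:460,::-1],None,fx=3.3,fy=3.3,interpolation=cv2.INTER_CUBIC))
d=cams.snapshot("top");cv2.imwrite("pics/t7.png",cv2.resize(d["frame"][130:230,220:440,::-1],None,fx=3.6,fy=3.6,interpolation=cv2.INTER_CUBIC))
```

```text
11.125 [511.36490289 149.94855371  61.93852729] [-0.05009424  0.78560492 -1.989283  ] [ 0.08518139 -0.11957966  0.02598086] [  1.4 -76.7 -13.7 -34.7   0.    0.    0.4] 21.694875849009392
[ -6.90795326 318.24943963] (array([-0.08,  0.09,  0.02]), array([-0.    , -0.1742,  0.0002]), array([-1.000e-04, -1.742e-01, -1.000e-04]))
```

View pics/s7.png

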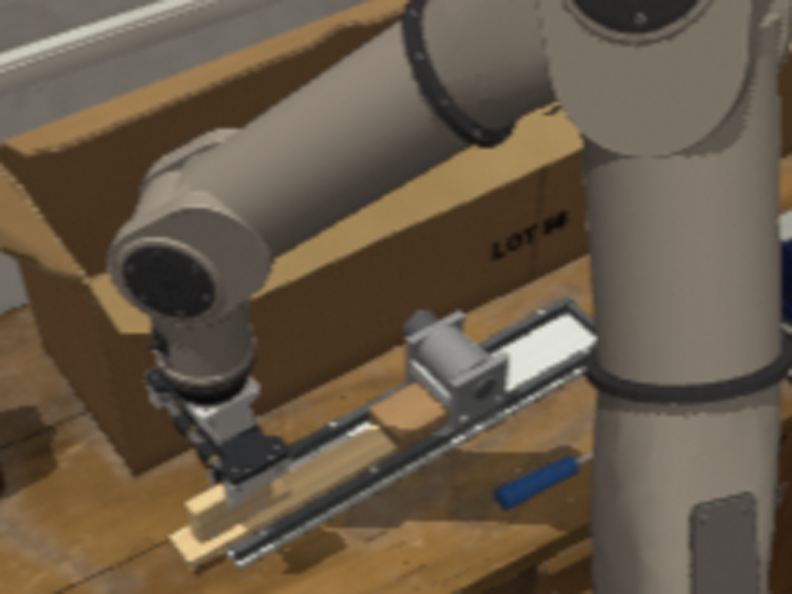

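View pics/t7.png

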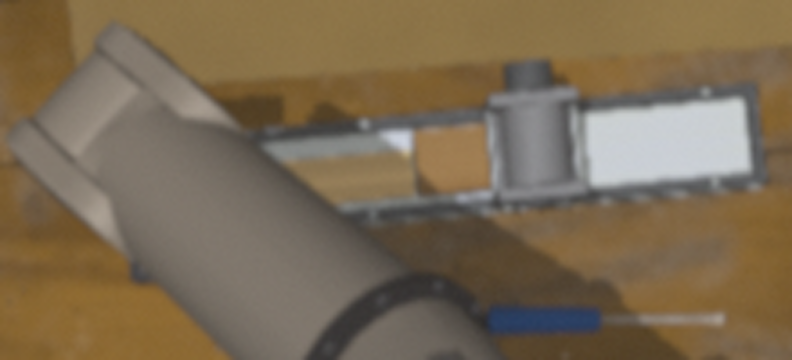

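Request:
servo_tool(increments=[0,0,0,0,-0.01,-0.001,1,0,0,0,0,-0.015,0,1,0,0,0,0,-0.015,0,1,0,0,0,0,-0.015,0,1,0,0,0,0,-0.015,0,1,0,0,0,0,-0.01,0,1,0,0,0,0,0,0,1])

```text
clock: 12.1
tool_pos: [516.5, 70.0, 61.9]
tool_rot: [-0.06, 1.568, 0.06]
force: [-0.5, -0.2, -1.6]
finger_gap: 21.8
```

Run:
```python
from h import *
s=env.state();print(s["clock"],s["tool_pos"],s["force"],s["ft_torque"],s["tau"].round(1),s["finger_gap"]);Rm=np.c_[(P(1,0)-O),(P(0,1)-O)];print(Rm.T@(s["tool_pos"][:2]-O),rel([*P(-7,144),62],goal(TH)))
d=cams.snapshot("scene");cv2.imwrite("pics/s8.png",cv2.resize(d["frame"][60:240,220:460,::-1],None,fx=3.3,fy=3.3,interpolation=cv2.INTER_CUBIC))
```

```text
12.1 [516.51680424  70.03993076  61.9451195 ] [-0.45505988 -0.1631548  -1.57910321] [ 0.08019122 -0.02099576  0.02961256] [  1.4 -74.4 -12.8 -34.7   0.1   0.1   0.4] 21.82195325155216
[ -7.98559455 238.18216293] (array([-0.1 ,  0.09,  0.02]), array([-0.    , -0.0942,  0.0011]), array([-0.0001, -0.0942,  0.001 ]))
```

View pics/s8.png

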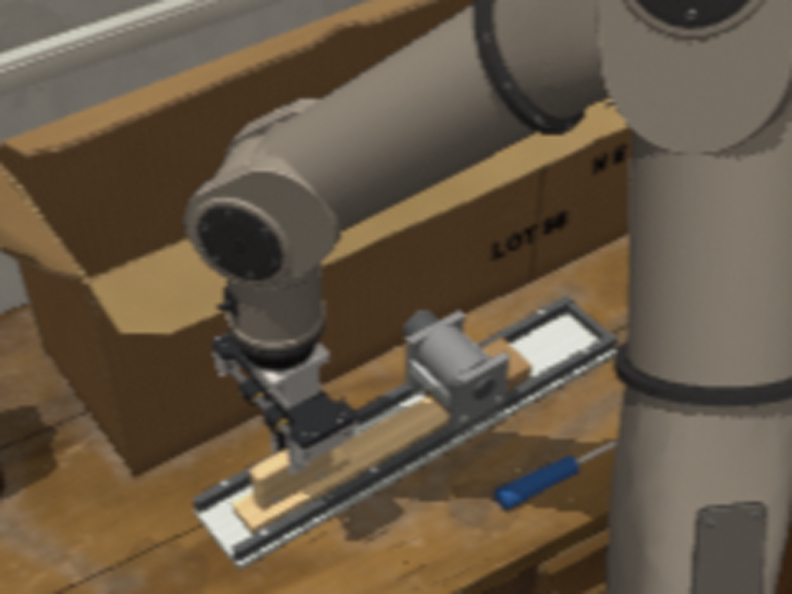

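The blank is coming out at the far side, at about (510,355), with no unexpected torque or force. Carrying on with the last 94 mm.

Request:
servo_tool(increments=[0,0,0,0,-0.01,0.0005,1,0,0,0,0,-0.015,0,1,0,0,0,0,-0.015,0,1,0,0,0,0,-0.015,0,1,0,0,0,0,-0.015,0,1,0,0,0,0,-0.014,0,1,0,0,0,0,-0.01,0,1,0,0,0,0,0,0,1,0,0,0,0,0,0,1])

```text
clock: 13.28
tool_pos: [524.2, -22.2, 62.0]
tool_rot: [-0.061, 1.568, 0.061]
force: [-0.6, 0.6, -1.8]
finger_gap: 21.5
```

Run:
```python
from h import *
s=env.state();print(s["clock"],s["tool_pos"],s["force"],s["ft_torque"],s["tau"].round(1),s["finger_gap"]);Rm=np.c_[(P(1,0)-O),(P(0,1)-O)];print(Rm.T@(s["tool_pos"][:2]-O),rel([*P(-7,144),62],goal(TH)))
d=cams.snapshot("scene");cv2.imwrite("pics/s9.png",cv2.resize(d["frame"][60:240,220:460,::-1],None,fx=3.3,fy=3.3,interpolation=cv2.INTER_CUBIC))
d=cams.snapshot("top");cv2.imwrite("pics/t9.png",cv2.resize(d["frame"][130:230,220:440,::-1],None,fx=3.6,fy=3.6,interpolation=cv2.INTER_CUBIC))
```

```text
13.275 [524.21195022 -22.24789562  62.03110305] [-0.61714269  0.55110734 -1.83676865] [ 0.05459078 -0.09931027  0.02011685] [  0.9 -74.9 -12.9 -34.9   0.1   0.    0. ] 21.543025566418006
[ -7.49033771 145.57539812] (array([ 0.  ,  0.1 , -0.01]), array([ 0.    , -0.0016,  0.0005]), array([ 0.    , -0.0016,  0.0005]))
```

View pics/s9.png

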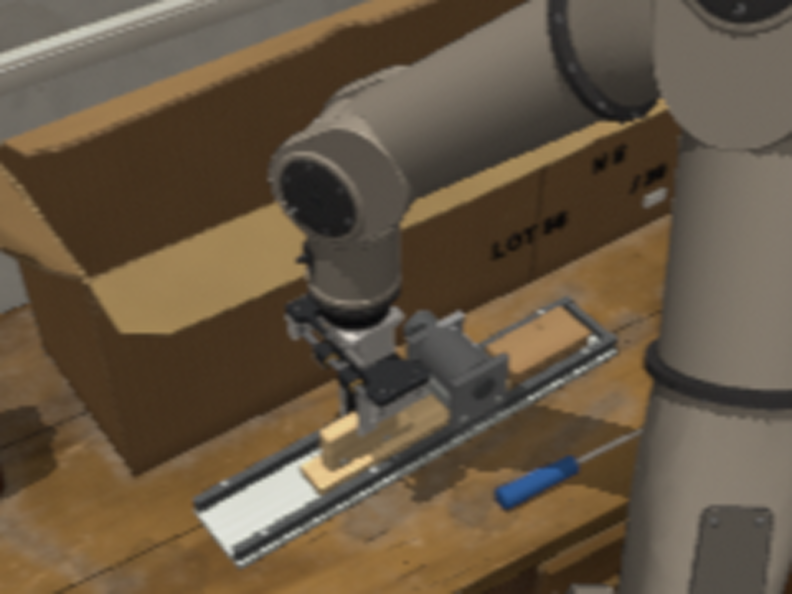

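View pics/t9.png

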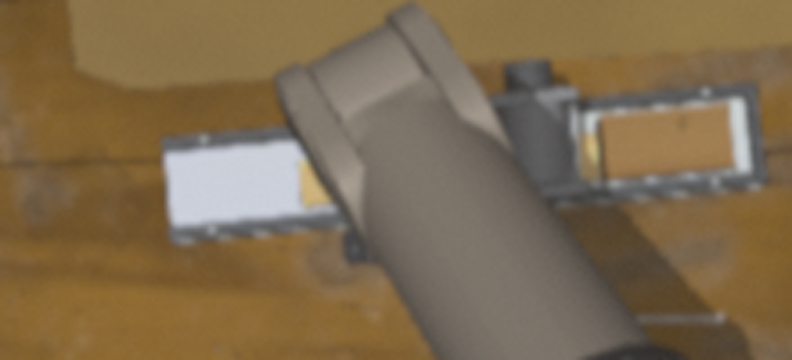

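Request:
servo_tool(increments=[0,0,0,0,0.01,0.001,1,0,0,0,0,0.018,0.001,1,0,0,0,0,0.018,0.001,1,0,0,0,0,0.018,0,1,0,0,0,0,0.018,0,1,0,0,0,0,0.018,0,1,0,0,0,0,0.018,0,1,0,0,0,0,0.015,0,1,0,0,0,0,0.01,0,1,0,0,0,0,0,0,1,0,0,0,0,0,0,1])

```text
clock: 14.75
tool_pos: [516.2, 119.6, 61.9]
tool_rot: [-0.061, 1.568, 0.06]
force: [-0.2, 0.7, -1.7]
finger_gap: 21.9
```

Run:
```python
from h import *
s=env.state();print(s["clock"],s["tool_pos"],s["force"],s["ft_torque"],s["finger_gap"]);Rm=np.c_[(P(1,0)-O),(P(0,1)-O)];print(Rm.T@(s["tool_pos"][:2]-O))
d=cams.snapshot("top");cv2.imwrite("pics/t10.png",cv2.resize(d["frame"][130:230,220:440,::-1],None,fx=3.6,fy=3.6,interpolation=cv2.INTER_CUBIC))
p=cast(d,667/3.6+220,142/3.6+130,46);print("blank",Rm.T@(p[:2]-O))
d=cams.snapshot("scene");cv2.imwrite("pics/s10.png",cv2.resize(d["frame"][60:240,220:460,::-1],None,fx=3.3,fy=3.3,interpolation=cv2.INTER_CUBIC))
```

```text
14.75 [516.20649999 119.60297306  61.91907291] [-0.20442129  0.70357518 -1.6712598 ] [ 0.02787014 -0.11010487 -0.04261463] 21.87279024762968
[ -4.4407835 287.6192519]
blank [  -4.56031744 -128.16308161]
```

View pics/t10.png

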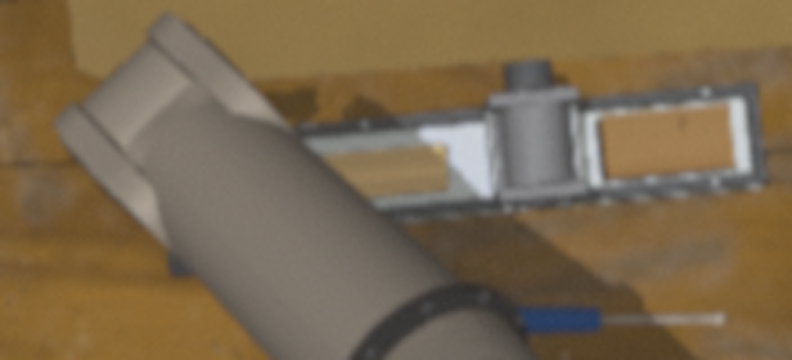

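View pics/s10.png

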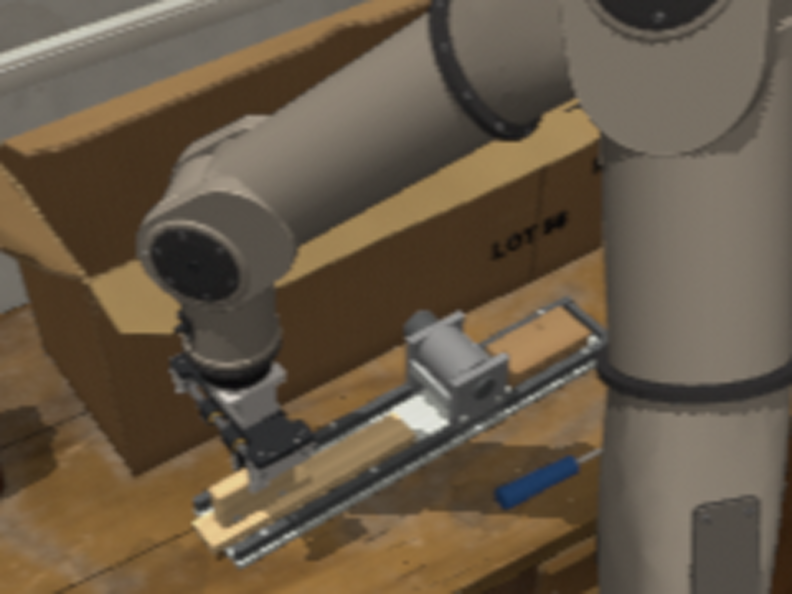

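Blank centre is at y ≈ -128 mm. The stick tip, at top-crop (448,168), is about 40 mm clear of the guard. Lowering until it touches, then releasing.

Request:
servo_tool(increments=[0,0,0,0.001,0,0,1,0,0,0,0.0007,0,0,1,0,0,0,0,0,0,1,0,0,0,0,0,0,1])

```text
clock: 15.35
tool_pos: [516.2, 120.2, 60.3]
tool_rot: [-0.061, 1.568, 0.061]
force: [1.9, -1.3, -1.8]
finger_gap: 21.6
```

Request:
servo_tool(increments=[0,0,0,0.001,0,0,1,0,0,0,0,0,0,1,0,0,0,0,0,0,1])

```text
clock: 15.72
tool_pos: [516.4, 120.3, 59.8]
tool_rot: [-0.061, 1.568, 0.061]
force: [-1.9, -1.0, 8.4]
finger_gap: 21.7
```

Run:
```python
from h import *
s=env.state();print(s["clock"],s["tool_pos"],s["force"],s["ft_torque"],s["finger_gap"])
```

```text
15.725 [516.43163699 120.250265    59.79740719] [-1.91864302 -1.00776375  8.42779313] [-0.32297212  0.59682651 -0.04287795] 21.658149603727185
```

Contact (+8 N). Opening slowly.

Request:
servo_tool(increments=[0,0,0,-0.0007,0,0,1,0,0,0,0,0,0,0.3,0,0,0,0,0,0,0,0,0,0,0,0,0,-0.2,0,0,0,0,0,0,-0.2,0,0,0,0,0,0,-0.2,0,0,0,0,0,0,-0.2,0,0,0,0,0,0,-0.2])

```text
clock: 16.73
tool_pos: [516.1, 120.2, 60.0]
tool_rot: [-0.061, 1.568, 0.061]
force: [-0.2, -0.8, 0.6]
finger_gap: 56.5
```

Run:
```python
from h import *
s=env.state();print(s["clock"],s["tool_pos"],s["force"],s["ft_torque"],s["finger_gap"])
d=cams.snapshot("wrist");cv2.imwrite("pics/w11.png",d["frame"][:,:,::-1])
```

```text
16.725 [516.14731042 120.19161062  60.01282308] [-0.16669728 -0.76544378  0.56630102] [-0.05611008 -0.06560283  0.00309764] 56.517666880877016
```

View pics/w11.png

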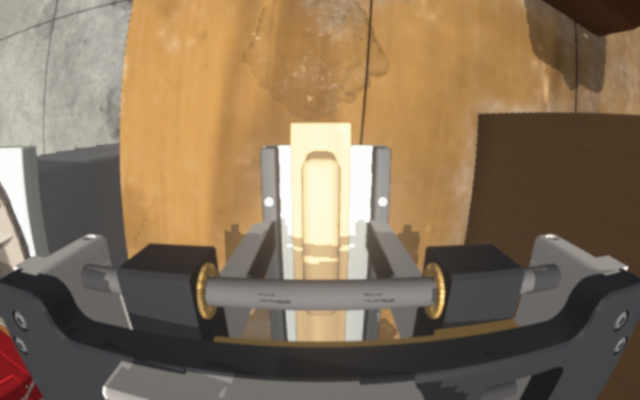

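Request:
servo_tool(increments=[0,0,0,-0.004,0.01,0,-0.2,0,0,0,-0.002,0.02,0,-0.2,0,0,0,0,0.025,0,-0.2,0,0,0,0,0.025,0,-0.2,0,0,0,0,0.025,0,-0.2,0,0,0,0,0.025,0,-0.2,0,0,0,0,0.02,0,-0.2,0,0,0,0,0,0,-0.2,0,0,0,-0.03,0,-0.02,-0.2,0,0,0,-0.04,0,-0.03,-0.2,0,0,0,-0.04,0,-0.04,-0.2,0,0,0,-0.03,0,-0.03,-0.2,0,0,0,0,0,0,-0.2])

```text
clock: 18.4
tool_pos: [384.1, 260.7, 207.9]
tool_rot: [-0.062, 1.564, 0.061]
force: [1.2, -0.7, -1.3]
finger_gap: 56.3
```

Run:
```python
from h import *
s=env.state();print(s["clock"],s["tool_pos"],s["force"],s["finger_gap"])
d=cams.snapshot("wrist");cv2.imwrite("pics/w12.png",d["frame"][:,:,::-1])
d=cams.snapshot("top");cv2.imwrite("pics/t12.png",cv2.resize(d["frame"][130:230,220:440,::-1],None,fx=3.6,fy=3.6,interpolation=cv2.INTER_CUBIC))
cv2.imwrite("pics/t12f.png",d["frame"][:,:,::-1])
d=cams.snapshot("scene");cv2.imwrite("pics/s12.png",cv2.resize(d["frame"][60:240,220:460,::-1],None,fx=3.3,fy=3.3,interpolation=cv2.INTER_CUBIC))
```

```text
18.4 [384.09815351 260.71099176 207.86668785] [ 1.20145494 -0.66501884 -1.32484366] 56.2980454844723
```

View pics/t12.png

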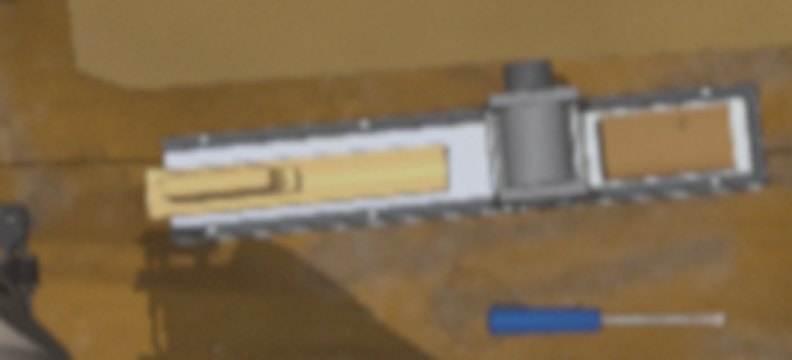

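View pics/s12.png

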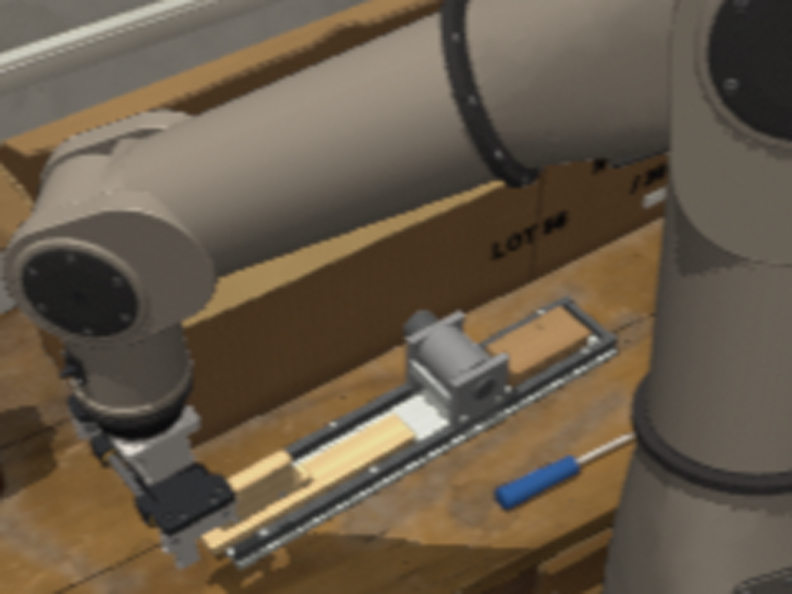

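View pics/w12.png

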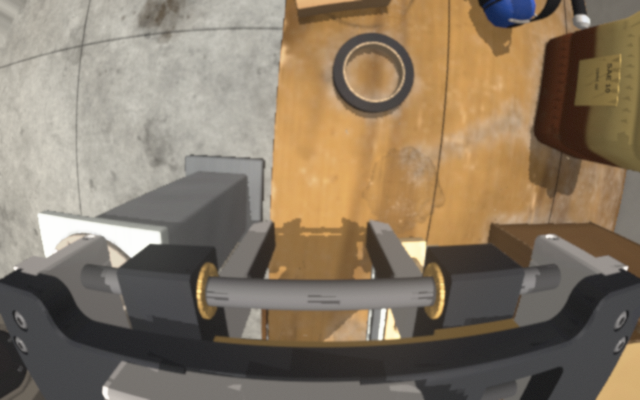

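Run:
```python
from h import *
Rm=np.c_[(P(1,0)-O),(P(0,1)-O)]
d=cams.snapshot("top");im=d["frame"];hsv=cv2.cvtColor(im,cv2.COLOR_RGB2HSV).astype(int)
m=np.zeros(im.shape[:2],np.uint8);S=(slice(165,195),slice(255,350));m[S]=((hsv[...,2]>140)&(hsv[...,1]>70))[S]*255
cs=max(cv2.findContours(m,0,1)[0],key=cv2.contourArea)
for p in cv2.boxPoints(cv2.minAreaRect(cs)):print("stick",(Rm.T@(cast(d,*p,30)[:2]-O)).round(1))
m[:]=0;S=(slice(150,190),slice(382,428));m[S]=((hsv[...,1]>90))[S]*255
cs=max(cv2.findContours(m,0,1)[0],key=cv2.contourArea);r=cv2.minAreaRect(cs);print("blank",(Rm.T@(cast(d,*r[0],46)[:2]-O)).round(1),r)
a=cv2.imread("pics/top0.png").astype(int);b=im[:,:,::-1].astype(int)
for nm,S in(("screwdriver",(slice(205,230),slice(350,425))),("spare",(slice(195,245),slice(145,185)))):
    for k in(a,b):
        h=cv2.cvtColor(k[S].astype(np.uint8),cv2.COLOR_BGR2HSV).astype(int)
        mm=(abs(h[...,0]-108)<15)&(h[...,1]>120) if nm[1]=="c" else (h[...,2]>135)
        print(nm,mm.sum(),np.argwhere(mm).mean(0).round(2))
```

```text
stick [ 21.  358.3]
stick [13.2 78.8]
stick [-34.8  80.3]
stick [-26.9 359.2]
blank [  -3.6 -125.7] ((404.52056884765625, 169.2254180908203), (16.296432495117188, 35.03733444213867), 84.80557250976562)
screwdriver 153 [13.32 19.55]
screwdriver 157 [13.39 19.5 ]
spare 586 [25.75 17.37]
spare 836 [27.41 25.81]
```

View pics/t12f.png

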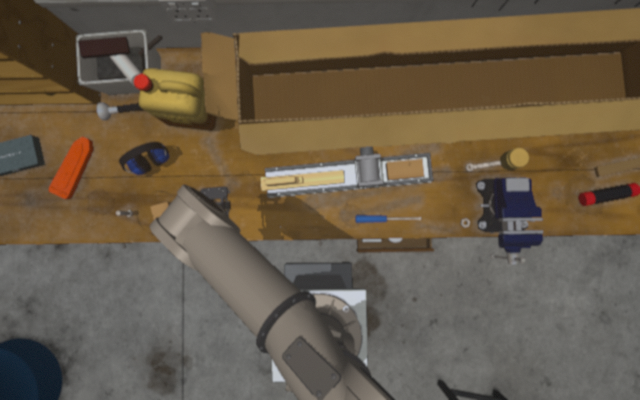

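The stick is in the infeed channel, the blank is beyond the guard, and the screwdriver hasn't moved. The arm, high above, hides most of the spare block; its left corner, near (158,208), is where it was. Handing in.

Run:
```python
from h import *
print(env.sign_off())
```

```text
the job is handed in; nothing more can be done
None
```

The blank was pushed right through under the guard with the stick, and the stick now rests in the infeed channel. I handed the job in at about 18.5 s of the 51 s; the sign-off gave no verdict.

I gripped the stick by its handle, set it in the channel about 20 mm behind the blank and pushed. I then drew it back, lowered it until it touched the table, let go and backed the gripper out along the channel before lifting.

The last checks, from the camera images (calibration good to about 2 mm):
- **Blank:** its centre is at planer y ≈ -126 to -128 mm, x ≈ -4 mm, lying flat beyond the guard. The gripper never went near it.
- **Stick:** its tip is at planer y ≈ +80 mm, x ≈ -11 mm, about 40 mm clear of the guard. It looks upright in the pictures; I did not measure its tilt. It lies about 1.6° skew in the channel, and its measured outline came out 48 mm wide instead of 44 mm, because the edges were blurred.
- **Robot:** the gripper was open and clear of everything.
- **Bystanders:** the screwdriver had not moved. The pixel check on the spare block disagreed with the first picture because the arm hid most of it. Its one visible corner had not moved, and the arm only passed high above it.

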